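# Gather test cores under a loose cover, then stow the cover

### The arm

A 6-joint arm with a two-finger parallel gripper is mounted at the origin on the work surface. World frame = base frame: x ahead of the robot, y to its left, z up, the work surface at z = 0. Lengths are in m, angles in rad, forces in N, time in s.
With the tool pointing down it reaches from about 0.35 to 0.975 m from the base axis. Payload 4.9 kg.
Tool frame: the origin (TCP) lies at the very end of the fingers, on their centre line; the grasp point (between the pads) lies 19 mm behind it; z points along the fingers, y is the line along which they close (so a half turn about z gives the same grasp; the last joint's range is limited). The gripper opens to 85 mm and grips with 20 to 120 N. Pads are 22 mm wide; open, the fingers measure 114 mm over their backs; the gripper's body (76 mm by 85 mm) begins 54 mm behind the grasp point. The pads swing forward as they close: fully open they stand 13 mm farther back than shut.
Start: joints at [1.117, 0.053, 1.613, -0, 1.476, -0.119], TCP at [0.205, 0.59, 0.231] pointing down, gripper open.
Joint ranges: [-3.01, 3.01], [-1.01, 2.22], [0.06, 2.58], [-1.02, 4.17], [0.09, 2.62], [-3.14, 3.14]. Speed limits (rad/s): [2.57, 2.57, 3.14, 3.14, 3.14, 3.14].

### API

Orientations are given as a unit quaternion [w, x, y, z].
In Python, from plant import state, optics, ticket, nets gives the robot as it stands. The module is installed in compiled form; this text tells all that it offers.
- The arm moves only by the shell command python3 -m inch 'ROWS' [OPENING]. ROWS is JSON, a list of rows, each an object of numbers: "dx", "dy", "dz": the shift along the tool's x, y, z as a fraction of full scale; "rx", "ry", "rz": the turn, a rotation vector about the tool's x, y, z as a fraction of full scale. In form: [{"dx": .., "dy": .., "dz": .., "rx": .., "ry": .., "rz": ..}, ...]. A call has 1 to 5 rows; each row is the pose to reach, as a shift and turn from the pose commanded when the call began, along the tool's axes at that moment; what a row does not reach only later rows make up. Full scale, the value 1, is 0.8 m for a shift and 1.5 rad for a turn. A row lasts 1/10 s, in which the tool goes at most 50 mm and 8.59 degrees, less where a joint would pass 70% of its speed; a pose out of reach is approached as far as the arm can. A call with a number of a shift or a turn outside -1 to 1 is refused whole. A call with a gripper value outside its range is refused whole. OPENING is the opening, from -1 (shut) to 1 (fully open), set as the call begins (- or left out, the last holds). The fingers move at their own pace and stop on an object; the grip force is fixed at half the most. Time passes only in rows, so rows that repeat a pose let the fingers close. It gives the time, the measured TCP pose, the force, the opening and the grip force at its end, in the units of the state.
- state(): the state, without advancing time (a new reading comes with each control period).
- optics.grab_frame(name): name is "side" or "top" or "wrist"; returns the picture (400x640x3 uint8, red, green, blue); there is no depth.
- optics.camera_info(name): a dict with "fx", "fy", "cx", "cy" (pixels), "k1" (the pictures are not rectified: a ray, as slopes to the right and down, at radius r is drawn at 1 + k1 r^2 times it, then the intrinsics apply), "R" (3x3) and "t" (3): a world point X has camera coordinates R X + t. Camera axes: x right, y down, z forward; pixel columns grow to the right and rows downward; lengths in m; the calibration is good to about 2 mm. A picture is of the moment at which its call begins: read the wrist's pose just before it. camera_info takes no time and is no camera call; for the wrist camera it gives the pose at the moment of the call.
- ticket.job_done(): hands the job in; it is judged then, once.
Trained networks look in the newest picture that a camera, given by its name, has taken for a name from the list of things; names that differ only in an ending like _2 or _b are one class to them, and where a whole thing is asked for, a point or a joint stands for the part that bears it (a point fixed in the world has none). Each returns a list of dicts, best first, with "confidence" (0 to 1); they miss things now and then, are a little off and sometimes report something else, mostly with a low value. They report only what shows in the picture. A call takes as long as a camera call. They do not tell look-alikes from the thing itself.
- nets.boxes_of(camera, name): "bbox" ([centre column, centre row, width, height] in pixels, round what is visible of it).
- nets.outline_of(camera, name): "pixels" (400x640 bool, what is visible of it) and "bbox" ([centre column, centre row, width, height] in pixels, round what is visible of it).
The state is a dict: "time": time; "joint_pos": joint angles; "joint_vel": joint speeds; "joint_efforts": joint torques, N m; "tool_pos": TCP position; "tool_rot": TCP orientation; "contact_force": force on the tool from outside, world axes, zero at the start; "ft_torque": the same for the moment, N m; "gripper_width": opening from 0.0 (shut) to 1.0 (fully open); "grasp_force": force on a finger pad.
Only numpy, scipy, OpenCV 4.12 (cv2) and the standard library are available. Lean on these libraries where they do the work, as an engineer would, in place of code of your own. Each camera call takes 0.05 s, during which the arm holds its last target. There are 200 camera calls.

### The job

Keep the clear cover on the tipping tray and press its gutter end down so that all three plaster cores roll into the gutter, then ease the tray back up to level without letting it snap. Only then lift the cover off by its bar and stow it in the wooden rest: tilt one end under the rest's overhanging lip and level it so that it lies flat in the recess. Leave the cores in the gutter and do not disturb the plaster model, the bucket or the mould.

Things in the scene. Friction and masses are not known exactly. Their poses are not given: they have to be found in the camera images.
- stand: Fixed steel base 210 x 150 mm carrying the tipping tray between two steel cheeks (44 mm long, top 54 mm high, 55 to 67 mm either side of the middle, along y). Origin on the table under the tray's middle; x points along the tray towards its gutter end, z up. The tray's pivot axis is along y, 40 mm above the origin.
- tray (a joint): Tip angle of the tray about the pivot axis, rad: 0 is level (where it rests against a stop), positive dips the gutter (+x) end, 0.30 is the lower stop. A spring brings it back to level: 0.27 N m at level rising to 0.36 N m at the stop, that is 4 to 7 N pressed about 65 mm from the pivot; let go suddenly it snaps back. Cores begin to roll at once when it tips.
- tray_gutter (a point): Centre of the gutter's floor, on the tray, turns with it; axes as the stand's when level; 52 mm towards the gutter end from the pivot axis and 4 mm above it. The open dark steel tray is 198 x 100 mm over its rim, 178 x 80 mm inside. Its gutter (74 mm along x, room for the three cores side by side) is sunk 6 mm below the rest of its floor, so gathered cores stay when it is level.
- tray_seat (a point): Centre of the seat of the cover on the tray's walls, turns with the tray; 40 mm above the pivot axis when level. The cover lies loose on the walls inside a rim 5 mm high, with 2 mm play all round.
- cover: Loose see-through plastic plate 186 (x) x 88 (y) x 6 mm (z) with an upright wooden grip bar across its middle: 14 mm thick along x, 60 mm long along y, rising from the plate's top (6 mm) to 36 mm above the origin. About 0.2 kg. Origin at the centre of its underside, z up. It starts on the tray and is the same either way round.
- core_a: Plaster cylinder 22 mm in diameter, 66 mm long, lying across the tray (its axis is its own y), free to roll along the tray's x. About 40 g. Origin at its centre. It starts on the tray's main floor under the cover.
- core_b: As core_a.
- core_c: As core_a.
- rest: Fixed dark wooden rest for the cover, 210 (x) x 114 (y) mm. Origin on the table under its middle, z up. A recess 194 x 98 mm, its floor 12 mm above the table, is bounded by walls 8 mm thick, 10 mm higher than the recess floor at the sides and the -x end. At the +x end the wall carries a lip that overhangs the recess by 14 mm; the lip's underside is 14 mm and its top 22 mm above the recess floor. So the cover (186 mm) cannot be lowered in level: the opening is 180 mm.
- rest_seat (a point): Centre of the recess floor, 12 mm above the rest's origin, axes as the rest's. The stowed cover's origin lies here, within 4 mm along x and 5 mm along y.
- model: Bystander: loose plaster column 72 mm in diameter, 130 mm high, between stand and rest. Origin at the centre of its foot.
- bucket: Bystander: loose white bucket, 120 mm across and 120 mm high, beyond the work. Origin at the centre of its foot.
- mould: Bystander: loose plaster mould block 75 x 110 x 45 mm with blue pegs 6 mm high, near the robot. Origin at the centre of its foot.
There are look-alikes about, which are no part of the job. Of the things that look like the cover, the smallest one is meant. There is more than one size of the rest; the one meant has the size given above.

How it is judged:
By the outcome, as a careful person would: the job done as asked, in the order asked, and still so for the second after the job is handed in, with the robot touching nothing.
It also fails if it takes over 62 s, if anything falls off the work surface, if the arm or the gripper's body presses on something with over 40 N, if the wrist force passes 120 N, or if a joint passes its speed limit or range.

## Working session

There is one attempt and no reset: what is moved stays moved. The work goes in short steps, Python scripts to look and compute and a shell command to move; the robot and the scene stay as the last step left them, time stands still between calls to the robot, and variables do not carry over. Pictures are saved under pics/ and viewed, at most 12 in all, crops included, and the job is handed in when it is done.

```bash
mkdir -p pics; ls; python3 - <<'E'
from plant import state, optics, nets
import cv2,numpy as np
s=state();print(s['time'],s['tool_pos'],s['tool_rot'],s['gripper_width'])
ims=[]
for n in ['top','side']:
    im=optics.grab_frame(n); cv2.imwrite(f'pics/{n}0.png',im[:,:,::-1])
    for t in ['cover','rest','stand','tray']:
        print(n,t,[(round(d['confidence'],2),[int(x) for x in d['bbox']]) for d in nets.boxes_of(n,t)])
    c=optics.camera_info(n);print(c)
E
```

```text
pics
0.0 [0.20506316 0.58974835 0.23008993] [-2.81803677e-04  1.66599636e-01  9.86024114e-01 -9.63896128e-04] 1.0042299670562458
top cover [(0.82, [404, 301, 45, 85]), (0.64, [379, 195, 37, 67]), (0.64, [410, 115, 79, 72]), (0.27, [364, 199, 13, 63])]
top rest [(0.85, [223, 201, 64, 72]), (0.85, [222, 125, 51, 51]), (0.61, [365, 198, 21, 61])]
top stand [(0.9, [375, 199, 63, 75])]
top tray [(0.67, [379, 198, 43, 67])]
{'fx': 376.8356300533313, 'fy': 376.8356300533313, 'cx': 319.5945097581207, 'cy': 196.30717810663475, 'k1': -0.056361933847218104, 'R': array([[-2.82518576e-02, -9.99600775e-01, -3.49933390e-04],
       [-9.85440208e-01,  2.79103483e-02, -1.67715860e-01],
       [ 1.67658670e-01, -4.39344615e-03, -9.85835315e-01]]), 't': array([-0.03408156,  0.50273217,  1.11328157])}
side cover [(0.97, [314, 355, 128, 89]), (0.9, [485, 224, 78, 74]), (0.81, [391, 238, 67, 67])]
side rest [(0.86, [266, 170, 41, 48]), (0.56, [317, 137, 31, 33])]
side stand [(0.65, [380, 256, 93, 91])]
side tray [(0.76, [387, 246, 70, 81])]
{'fx': 373.3095773859262, 'fy': 373.3095773859262, 'cx': 325.154841189371, 'cy': 202.7340854495912, 'k1': -0.075876794949023, 'R': array([[ 0.69105314, -0.72268574,  0.0130718 ],
       [-0.48902807, -0.4807872 , -0.72780163],
       [ 0.53225662,  0.49655713, -0.68566312]]), 't': array([-0.3553907,  0.2724421,  0.7792587])}
```

View pics/top0.png

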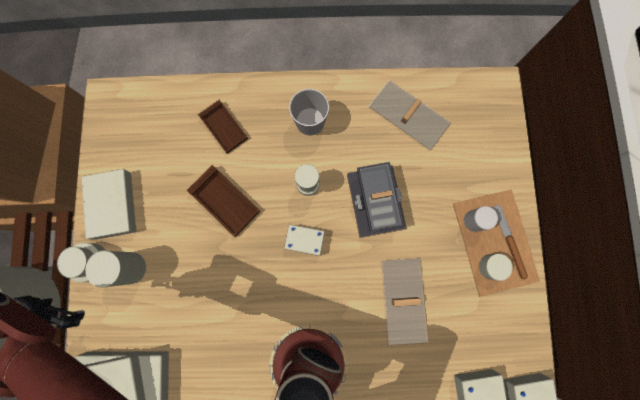

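View pics/side0.png

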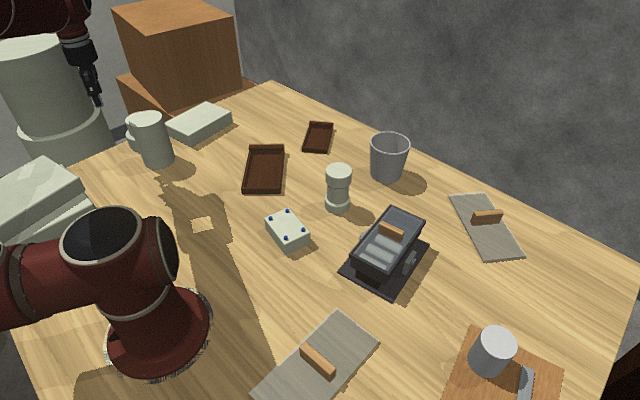

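The top view shows the tray at about (379,199), with cores in its lower half. Two rests show, at (223,201) and (222,125). Next I measure their sizes and zoom in.

```bash
cat > h.py <<'E'
import numpy as np,cv2
from plant import state, optics, nets
from scipy.spatial.transform import Rotation as Ro
def KD(c): return np.array([[c['fx'],0,c['cx']],[0,c['fy'],c['cy']],[0,0,1]]),np.array([c['k1'],0,0,0,0.])
def plane(c,px,z):
    K,D=KD(c); u=cv2.undistortPoints(np.float64(px).reshape(-1,1,2),K,D).reshape(-1,2)
    d=np.c_[u,np.ones(len(u))]@c['R']; o=-c['R'].T@c['t']
    return (o+d*((z-o[2])/d[:,2])[:,None])
def proj(c,X):
    K,D=KD(c); return cv2.projectPoints(np.float64(X).reshape(-1,1,3),cv2.Rodrigues(c['R'])[0],c['t'],K,D)[0].reshape(-1,2)
def rect(c,mask,z):
    k=max(cv2.findContours(mask.astype(np.uint8),cv2.RETR_EXTERNAL,cv2.CHAIN_APPROX_NONE)[0],key=cv2.contourArea)
    P=plane(c,k.reshape(-1,2),z)[:,:2]
    (cx,cy),(w,h),a=cv2.minAreaRect(np.float32(P*1000)); 
    if w<h: w,h,a=h,w,a+90
    return [round(float(v),1) for v in (cx,cy,w,h,a)]
E
python3 - <<'E'
from h import *
zs={'rest':.024,'stand':.03,'tray':.08,'cover':.03,'model':.1,'bucket':.12,'mould':.045}
c=optics.camera_info('top'); im=optics.grab_frame('top')
for t in zs:
    for d in nets.outline_of('top',t):
        print(t,round(d['confidence'],2),[int(x) for x in d['bbox']],rect(c,d['pixels'],zs[t]))
cr=lambda a,b,w,h:cv2.resize(im[b:b+h,a:a+w,::-1],(400,400),interpolation=cv2.INTER_CUBIC)
cv2.imwrite('pics/crop1.png',np.hstack([cr(330,150,100,100),cr(175,150,100,100)]))
E
```

```text
rest 0.7 [222, 127, 50, 55] [746.2, 257.2, 172.3, 90.5, 35.1]
rest 0.58 [223, 201, 65, 70] [500.7, 255.0, 217.5, 115.0, 44.7]
tray 0.86 [380, 201, 47, 63] [481.6, -180.1, 195.3, 16.9, 9.8]
cover 0.82 [410, 114, 76, 70] [766.7, -344.4, 246.9, 119.9, 51.2]
cover 0.63 [405, 300, 42, 86] [181.7, -292.6, 246.7, 120.9, 1.4]
model 0.94 [306, 180, 29, 28] [541.7, -10.9, 90.0, 67.8, 178.4]
bucket 0.61 [309, 111, 41, 41] [746.6, -23.4, 142.4, 119.9, 178.3]
mould 0.79 [303, 241, 39, 37] [370.5, 2.3, 109.6, 71.9, 76.1]
```

View pics/crop1.png

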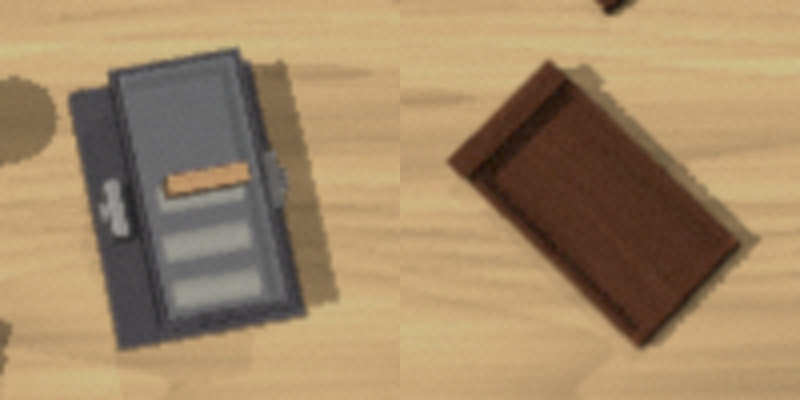

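The crop shows the tray's cores at the near end, so the gutter is at the far end. The rest's lip is at its upper-left end, and this rest measures about 217x115, so it is the one meant. I compute the poses from corner pixels.

```bash
python3 - <<'E'
from h import *
c=optics.camera_info('top')
f=lambda p,x0:np.float64(p)/4+[x0,150]-.4
L=plane(c,f([(150,62),(50,160)],175),.034); S=plane(c,f([(340,243),(242,347)],175),.022)
print('lip',L*1e3,'tail',S*1e3)
d=L.mean(0)-S.mean(0);print(np.hypot(*d[:2]),np.degrees(np.arctan2(d[1],d[0])),(L.mean(0)+S.mean(0))/2)
T=plane(c,f([(110,72),(238,50),(305,312),(160,340)],330),.085);print(T*1e3,T.mean(0))
d=(T[0]+T[1]-T[2]-T[3])/2;print(np.hypot(*d[:2]),np.degrees(np.arctan2(d[1],d[0])))
print('bar',plane(c,f([(166,186),(250,172)],330),.116))
c=optics.camera_info('wrist');s=state();R=Ro.from_quat(np.roll(s['tool_rot'],-1)).as_matrix()
o=-c['R'].T@c['t'];print('cam in tool',R.T@(o-s['tool_pos']),R.T@c['R'].T, R)
E
```

```text
lip [[612.27421357 287.35519471  34.        ]
 [535.94428808 364.51332737  34.        ]] tail [[466.08042949 139.2120336   22.        ]
 [387.45999292 215.07077313  22.        ]]
0.20939939611028588 45.28128334081565 [0.50043973 0.25153783 0.028     ]
[[ 578.2950309  -162.79686054   85.        ]
 [ 592.67322386 -259.88108647   85.        ]
 [ 394.52431317 -297.30614719   85.        ]
 [ 377.35941834 -190.19540197   85.        ]] [ 0.485713   -0.22754487  0.085     ]
0.20215746096731949 9.226021067412766
bar [[ 0.48547444 -0.19584639  0.116     ]
 [ 0.49397249 -0.25697032  0.116     ]]
cam in tool [ 0.07418025 -0.00051023 -0.14198453] [[ 1.52247355e-04 -9.55644935e-01 -2.94521195e-01]
 [ 9.99999974e-01  9.47657557e-05  2.09441417e-04]
 [-1.72241106e-04 -2.94521219e-01  9.55644924e-01]] [[-9.44480411e-01  3.28567726e-01  5.24471429e-05]
 [ 3.28567729e-01  9.44480409e-01  6.03668307e-05]
 [-2.97007068e-05  7.42477277e-05 -9.99999997e-01]]
```

```bash

python3 -m inch '[{"dx":-0.206,"dy":-0.127,"dz":-0.019},{"dx":-0.206,"dy":-0.127,"dz":-0.019},{"dx":-0.206,"dy":-0.127,"dz":-0.019},{"dx":-0.206,"dy":-0.127,"dz":-0.019},{"dx":-0.206,"dy":-0.127,"dz":-0.019}]' -1
python3 -m inch '[{"dx":-0.206,"dy":-0.127,"dz":-0.019},{"dx":-0.206,"dy":-0.127,"dz":-0.019},{"dx":-0.206,"dy":-0.127,"dz":-0.019},{"dx":-0.206,"dy":-0.127,"dz":-0.019},{"dx":-0.206,"dy":-0.127,"dz":-0.019}]'
python3 -m inch '[{"dx":-0.0865,"dy":-0.198},{"dx":-0.0865,"dy":-0.198},{"dx":-0.0865,"dy":-0.198},{"dx":-0.0865,"dy":-0.198}]'
python3 -m inch '[{"dx":-0.0865,"dy":-0.198},{"dx":-0.0865,"dy":-0.198},{"dx":-0.0865,"dy":-0.198},{"dx":-0.0865,"dy":-0.198}]'
python3 -m inch '[{"dx":-0.0865,"dy":-0.198},{"dx":-0.0865,"dy":-0.198},{"dx":-0.0865,"dy":-0.198},{"dx":-0.0865,"dy":-0.198}]'
python3 -m inch '[{"rz":0.36},{"rz":0.36},{"rz":0.36},{"rz":0.36}]'
python3 -m inch '[{"rz":0.36},{"rz":0.36},{"rz":0.36},{"rz":0.36},{"rz":0.36}]'
python3 - <<'E'
from h import *
im=optics.grab_frame('wrist');cv2.imwrite('pics/w1.png',im[:,:,::-1]);c=optics.camera_info('wrist')
print(state()['joint_pos'])
import pickle;pickle.dump(c,open('w1.pkl','wb'))
E
```

```text
[ 1.11703575e+00  5.26604388e-02  1.61287607e+00  1.69261746e-05
  1.47601868e+00 -1.19010497e-01]validation failed for argument at $[0]...
validation failed for argument at $[0]...
validation failed for argument at $[0]...
validation failed for argument at $[0]...
validation failed for argument at $[0]...
validation failed for argument at $[0]...
validation failed for argument at $[0]...
```

View pics/w1.png

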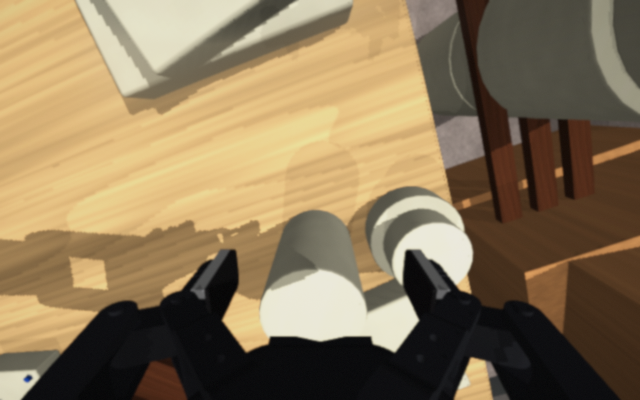

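The moves were refused, so nothing moved; the picture shows only the start position. Each row probably needs all six keys.

```bash

python3 -m inch '[{"dx":-0.206,"dy":-0.127,"dz":-0.019,"rx":0,"ry":0,"rz":0},{"dx":-0.206,"dy":-0.127,"dz":-0.019,"rx":0,"ry":0,"rz":0},{"dx":-0.206,"dy":-0.127,"dz":-0.019,"rx":0,"ry":0,"rz":0},{"dx":-0.206,"dy":-0.127,"dz":-0.019,"rx":0,"ry":0,"rz":0},{"dx":-0.206,"dy":-0.127,"dz":-0.019,"rx":0,"ry":0,"rz":0}]' -1
```

```text
time: 1.45
tool_pos: [0.3307, 0.4372, 0.2474]
tool_rot: [0.001, 0.169, 0.986, 0.0]
contact_force: [0.1, 0.2, -0.5]
gripper_width: 0.144
grasp_force: 0.0
```

```bash

python3 -m inch '[{"dx":-0.206,"dy":-0.127,"dz":-0.019,"rx":0,"ry":0,"rz":0},{"dx":-0.206,"dy":-0.127,"dz":-0.019,"rx":0,"ry":0,"rz":0},{"dx":-0.206,"dy":-0.127,"dz":-0.019,"rx":0,"ry":0,"rz":0},{"dx":-0.206,"dy":-0.127,"dz":-0.019,"rx":0,"ry":0,"rz":0},{"dx":-0.206,"dy":-0.127,"dz":-0.019,"rx":0,"ry":0,"rz":0}]'
python3 -m inch '[{"dx":-0.0865,"dy":-0.198,"dz":0,"rx":0,"ry":0,"rz":0},{"dx":-0.0865,"dy":-0.198,"dz":0,"rx":0,"ry":0,"rz":0},{"dx":-0.0865,"dy":-0.198,"dz":0,"rx":0,"ry":0,"rz":0},{"dx":-0.0865,"dy":-0.198,"dz":0,"rx":0,"ry":0,"rz":0}]'
python3 -m inch '[{"dx":-0.0865,"dy":-0.198,"dz":0,"rx":0,"ry":0,"rz":0},{"dx":-0.0865,"dy":-0.198,"dz":0,"rx":0,"ry":0,"rz":0},{"dx":-0.0865,"dy":-0.198,"dz":0,"rx":0,"ry":0,"rz":0},{"dx":-0.0865,"dy":-0.198,"dz":0,"rx":0,"ry":0,"rz":0}]'
python3 -m inch '[{"dx":-0.0865,"dy":-0.198,"dz":0,"rx":0,"ry":0,"rz":0},{"dx":-0.0865,"dy":-0.198,"dz":0,"rx":0,"ry":0,"rz":0},{"dx":-0.0865,"dy":-0.198,"dz":0,"rx":0,"ry":0,"rz":0},{"dx":-0.0865,"dy":-0.198,"dz":0,"rx":0,"ry":0,"rz":0}]'
python3 -m inch '[{"dx":0,"dy":0,"dz":0,"rx":0,"ry":0,"rz":0.36},{"dx":0,"dy":0,"dz":0,"rx":0,"ry":0,"rz":0.36},{"dx":0,"dy":0,"dz":0,"rx":0,"ry":0,"rz":0.36},{"dx":0,"dy":0,"dz":0,"rx":0,"ry":0,"rz":0.36}]'
python3 -m inch '[{"dx":0,"dy":0,"dz":0,"rx":0,"ry":0,"rz":0.36},{"dx":0,"dy":0,"dz":0,"rx":0,"ry":0,"rz":0.36},{"dx":0,"dy":0,"dz":0,"rx":0,"ry":0,"rz":0.36},{"dx":0,"dy":0,"dz":0,"rx":0,"ry":0,"rz":0.36},{"dx":0,"dy":0,"dz":0,"rx":0,"ry":0,"rz":0.36}]'
python3 - <<'E'
from h import *
im=optics.grab_frame('wrist');cv2.imwrite('pics/w2.png',im[:,:,::-1]);c=optics.camera_info('wrist')
print(state()['joint_pos'])
import pickle;pickle.dump(c,open('w2.pkl','wb'))
E
```

```text
time: 1.95
tool_pos: [0.4525, 0.2873, 0.2624]
tool_rot: [0.001, 0.169, 0.986, -0.0]
contact_force: [-0.6, 1.1, -0.1]
gripper_width: -0.001
grasp_force: 0.0
time: 2.35
tool_pos: [0.4629, 0.1162, 0.2617]
tool_rot: [0.0, 0.167, 0.986, -0.0]
contact_force: [0.5, 0.8, -0.1]
gripper_width: -0.0
grasp_force: 0.0
time: 2.75
tool_pos: [0.4765, -0.0565, 0.2617]
tool_rot: [0.0, 0.168, 0.986, -0.0]
contact_force: [0.8, 0.4, -0.1]
gripper_width: 0.002
grasp_force: 0.0
time: 3.15
tool_pos: [0.4902, -0.2291, 0.2614]
tool_rot: [-0.0, 0.168, 0.986, -0.0]
contact_force: [-0.2, 0.9, 0.0]
gripper_width: -0.002
grasp_force: 0.0
time: 3.55
tool_pos: [0.4905, -0.2257, 0.2615]
tool_rot: [-0.0, 0.425, 0.905, 0.0]
contact_force: [1.0, 0.8, 0.8]
gripper_width: -0.001
grasp_force: 0.0
time: 4.05
tool_pos: [0.4904, -0.2256, 0.2615]
tool_rot: [-0.0, 0.649, 0.761, 0.0]
contact_force: [0.3, 0.7, -0.4]
gripper_width: 0.0
grasp_force: 0.0
[-5.69771696e-01 -1.68040685e-01  1.77447126e+00  4.68192532e-04
  1.53550613e+00 -7.29053658e-01]
```

View pics/w2.png

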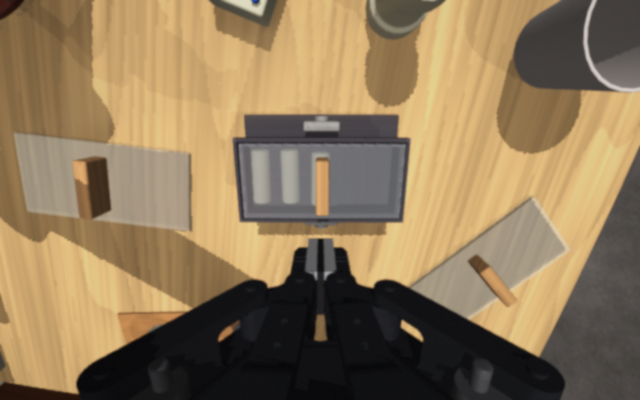

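The wrist view shows the tray rim corners at (235,139), (409,139), (403,221) and (240,221). The bar is centred near (322,186), and the gutter side is to the right.

```bash
python3 - <<'E'
from h import *
import pickle;c=pickle.load(open('w2.pkl','rb'))
T=plane(c,[(235,139),(409,138),(403,221),(240,221)],.085);print(T*1e3,T.mean(0))
d=(T[1]+T[2]-T[0]-T[3])/2;print(np.hypot(*d[:2]),np.degrees(np.arctan2(d[1],d[0])))
# refined: min-area rect of dark pixel region of the rim; bar by colour
im=cv2.imread('pics/w2.png');h=cv2.cvtColor(im,cv2.COLOR_BGR2HSV)
roi=np.zeros(im.shape[:2],bool);roi[150:222,308:336]=1
m=((h[...,0]<22)&(h[...,1]>100)&(h[...,2]>150)&roi).astype(np.uint8);print('bar',m.sum(),rect(c,m,.116))
for z in (.080,.116):print(z,proj(c,[[.4875,-.227,z]]))
E
```

```text
[[ 390.57507339 -194.87289051   85.        ]
 [ 580.64643547 -163.20035403   85.        ]
 [ 597.92152704 -260.07989806   85.        ]
 [ 403.62361073 -291.26283731   85.        ]] [ 0.49319166 -0.22735399  0.085     ]
0.19473735710323967 9.287310467097324
bar 692 [493.4, -227.2, 57.5, 12.9, 98.9]
0.08 [[316.96839786 179.43275758]]
0.116 [[316.62494205 187.19043398]]
```

```bash

python3 -m inch '[{"dx":-0.002,"dy":0.089,"dz":0.1,"rx":0,"ry":0,"rz":0},{"dx":-0.002,"dy":0.089,"dz":0.1,"rx":0,"ry":0,"rz":0},{"dx":-0.002,"dy":0.089,"dz":0.16,"rx":0,"ry":0,"rz":0},{"dx":-0.002,"dy":0.089,"dz":0.2,"rx":0,"ry":0,"rz":0},{"dx":-0.002,"dy":0.089,"dz":0.21,"rx":0,"ry":0,"rz":0}]'
python3 -m inch '[{"dx":0,"dy":0.0005,"dz":0.003,"rx":0,"ry":0,"rz":0},{"dx":0,"dy":0.001,"dz":0.006,"rx":0,"ry":0,"rz":0},{"dx":0,"dy":0.0015,"dz":0.009,"rx":0,"ry":0,"rz":0},{"dx":0,"dy":0.002,"dz":0.012,"rx":0,"ry":0,"rz":0},{"dx":0,"dy":0.0025,"dz":0.015,"rx":0,"ry":0,"rz":0}]'
```

```text
time: 4.6
tool_pos: [0.5574, -0.2148, 0.0876]
tool_rot: [-0.005, 0.649, 0.761, -0.001]
contact_force: [0.1, -0.4, -0.5]
gripper_width: -0.001
grasp_force: 0.0
time: 5.1
tool_pos: [0.5643, -0.2179, 0.0843]
tool_rot: [0.002, 0.65, 0.76, 0.001]
contact_force: [2.2, 3.0, 6.9]
gripper_width: -0.001
grasp_force: 3.2
```

```bash

python3 -m inch '[{"dx":0,"dy":0.0005,"dz":0.003,"rx":0,"ry":0,"rz":0},{"dx":0,"dy":0.001,"dz":0.006,"rx":0,"ry":0,"rz":0},{"dx":0,"dy":0.0015,"dz":0.009,"rx":0,"ry":0,"rz":0},{"dx":0,"dy":0.002,"dz":0.012,"rx":0,"ry":0,"rz":0},{"dx":0,"dy":0.0025,"dz":0.014,"rx":0,"ry":0,"rz":0}]'
python3 -m inch '[{"dx":0,"dy":0.0005,"dz":0.003,"rx":0,"ry":0,"rz":0},{"dx":0,"dy":0.001,"dz":0.005,"rx":0,"ry":0,"rz":0},{"dx":0,"dy":0.0015,"dz":0.008,"rx":0,"ry":0,"rz":0},{"dx":0,"dy":0.002,"dz":0.010,"rx":0,"ry":0,"rz":0},{"dx":0,"dy":0.002,"dz":0.010,"rx":0,"ry":0,"rz":0}]'
python3 - <<'E'
from h import *
im=optics.grab_frame('wrist');cv2.imwrite('pics/w3.png',im[:,:,::-1])
s=state();print(s['tool_pos'],s['contact_force'])
E
```

```text
time: 5.6
tool_pos: [0.5692, -0.2172, 0.075]
tool_rot: [0.005, 0.65, 0.76, 0.003]
contact_force: [6.5, 3.3, 8.8]
gripper_width: -0.002
grasp_force: 4.6
time: 6.1
tool_pos: [0.571, -0.2174, 0.0668]
tool_rot: [0.006, 0.65, 0.76, 0.003]
contact_force: [7.6, 2.5, 5.7]
gripper_width: 0.001
grasp_force: 4.0
[ 0.57098246 -0.21743831  0.06685983] [7.81263595 1.28770171 6.26444665]
```

View pics/w3.png

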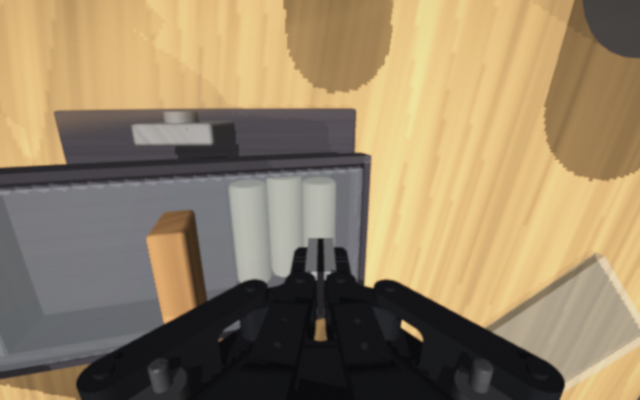

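All three cores lie side by side at the gutter end, at columns 230–335. I press slightly further and hold so they settle before easing up.

```bash

python3 -m inch '[{"dx":0,"dy":0,"dz":0.002,"rx":0,"ry":0,"rz":0},{"dx":0,"dy":0,"dz":0.004,"rx":0,"ry":0,"rz":0},{"dx":0,"dy":0,"dz":0.004,"rx":0,"ry":0,"rz":0},{"dx":0,"dy":0,"dz":0.004,"rx":0,"ry":0,"rz":0},{"dx":0,"dy":0,"dz":0.004,"rx":0,"ry":0,"rz":0}]'
python3 -m inch '[{"dx":0,"dy":0,"dz":0,"rx":0,"ry":0,"rz":0},{"dx":0,"dy":0,"dz":0,"rx":0,"ry":0,"rz":0},{"dx":0,"dy":0,"dz":0,"rx":0,"ry":0,"rz":0},{"dx":0,"dy":0,"dz":0,"rx":0,"ry":0,"rz":0},{"dx":0,"dy":0,"dz":0,"rx":0,"ry":0,"rz":0}]'
python3 - <<'E'
from h import *
im=optics.grab_frame('wrist');cv2.imwrite('pics/w4.png',im[:,:,::-1])
a=cv2.imread('pics/w3.png');print(np.abs(a.astype(int)-im[:,:,::-1])[170:280,220:340].mean())
g=im[200,220:380].mean(1).astype(int);print(g[::3]); print(a[200,220:380].mean(1).astype(int)[::3])
print([ [int(x) for x in d['bbox']] for d in nets.boxes_of('wrist','core_a')])
E
```

```text
time: 6.65
tool_pos: [0.5717, -0.2174, 0.0647]
tool_rot: [0.006, 0.65, 0.76, 0.004]
contact_force: [7.3, 3.1, 9.5]
gripper_width: -0.003
grasp_force: 5.6
time: 7.15
tool_pos: [0.5717, -0.2174, 0.0647]
tool_rot: [0.006, 0.65, 0.76, 0.004]
contact_force: [7.4, 2.7, 10.1]
gripper_width: -0.003
grasp_force: 5.6
3.6970959595959596
[122 121 121 160 174 178 180 181 179 178 176 171 166 160 150 144 166 174
 179 179 180 180 178 174 168 162 152 151 167 174 179 179 181 180 177 174
 168 157 126 110 110 112 111 117 121 124 116  77  75 107 197 201 202 202]
[122 122 119 137 171 177 180 182 182 180 179 174 168 164 155 144 158 172
 178 180 181 180 179 175 172 166 156 147 162 172 177 180 182 181 179 176
 172 164 147 112 112 112 111 115 121 126 120  89  74  86 188 200 202 202]
[]
```

```bash

for i in 1 2 3; do python3 -m inch '[{"dx":0,"dy":-0.0003,"dz":-0.002,"rx":0,"ry":0,"rz":0},{"dx":0,"dy":-0.0007,"dz":-0.004,"rx":0,"ry":0,"rz":0},{"dx":0,"dy":-0.001,"dz":-0.006,"rx":0,"ry":0,"rz":0},{"dx":0,"dy":-0.0015,"dz":-0.008,"rx":0,"ry":0,"rz":0},{"dx":0,"dy":-0.002,"dz":-0.010,"rx":0,"ry":0,"rz":0}]'; done
```

```text
time: 7.75
tool_pos: [0.569, -0.2178, 0.0717]
tool_rot: [0.005, 0.65, 0.76, 0.003]
contact_force: [7.3, 1.7, 5.7]
gripper_width: 0.002
grasp_force: 3.7
time: 8.25
tool_pos: [0.5657, -0.2182, 0.0787]
tool_rot: [0.004, 0.65, 0.76, 0.001]
contact_force: [3.8, 0.7, 4.6]
gripper_width: -0.007
grasp_force: 2.6
time: 8.75
tool_pos: [0.5618, -0.2181, 0.0844]
tool_rot: [0.001, 0.65, 0.76, -0.0]
contact_force: [3.2, -2.8, 4.4]
gripper_width: 0.001
grasp_force: 2.4
```

```bash

for i in 1 2; do python3 -m inch '[{"dx":0,"dy":0,"dz":-0.001,"rx":0,"ry":0,"rz":0},{"dx":0,"dy":0,"dz":-0.002,"rx":0,"ry":0,"rz":0},{"dx":0,"dy":0,"dz":-0.003,"rx":0,"ry":0,"rz":0},{"dx":0,"dy":0,"dz":-0.004,"rx":0,"ry":0,"rz":0},{"dx":0,"dy":0,"dz":-0.005,"rx":0,"ry":0,"rz":0}]'; done
```

```text
time: 9.25
tool_pos: [0.56, -0.2166, 0.0861]
tool_rot: [-0.002, 0.65, 0.76, -0.0]
contact_force: [0.6, 0.1, 0.9]
gripper_width: -0.001
grasp_force: 0.1
time: 9.75
tool_pos: [0.5611, -0.2172, 0.0912]
tool_rot: [-0.0, 0.65, 0.76, -0.0]
contact_force: [0.2, 0.2, -0.3]
gripper_width: 0.001
grasp_force: 0.0
```

```bash

python3 -m inch '[{"dx":0,"dy":0,"dz":-0.06,"rx":0,"ry":0,"rz":0},{"dx":0,"dy":0,"dz":-0.12,"rx":0,"ry":0,"rz":0},{"dx":0,"dy":-0.045,"dz":-0.16,"rx":0,"ry":0,"rz":0},{"dx":0.002,"dy":-0.088,"dz":-0.16,"rx":0,"ry":0,"rz":0},{"dx":0.002,"dy":-0.088,"dz":-0.16,"rx":0,"ry":0,"rz":0}]' 0.1
python3 - <<'E'
from h import *
c=optics.camera_info('wrist');im=optics.grab_frame('wrist');cv2.imwrite('pics/w5.png',im[:,:,::-1])
s=state();print(s['tool_pos'],s['tool_rot'],s['gripper_width'])
h=cv2.cvtColor(im,cv2.COLOR_RGB2HSV)
m=((h[...,0]<22)&(h[...,1]>100)&(h[...,2]>150)).astype(np.uint8);m[:140]=0;m[260:]=0;m[:,:280]=0;m[:,360:]=0
print('bar',m.sum(),rect(c,m,.116)); t=np.argwhere(m);print(t.min(0),t.max(0))
E
```

```text
time: 10.25
tool_pos: [0.4895, -0.2272, 0.2209]
tool_rot: [0.001, 0.651, 0.759, -0.0]
contact_force: [0.9, -0.2, -0.5]
gripper_width: 0.556
grasp_force: 0.0
[ 0.49052905 -0.22691061  0.22003266] [7.56905293e-04 6.50408851e-01 7.59583912e-01 1.83606992e-04] 0.5511153326748047
bar 2301 [497.5, -277.1, 77.2, 24.5, 8.8]
[166 280] [259 359]
```

View pics/w5.png

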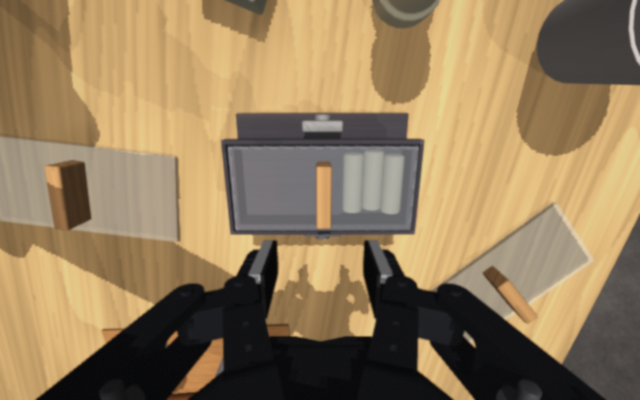

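The three cores lie in the gutter at columns 343–405, and the tray is level with its cover on. The bar spans columns 316–331 and rows 162–229.

```bash
python3 - <<'E'
from h import *
c=optics.camera_info('wrist')
P=plane(c,[(316.5,163),(330.5,163),(330.5,229),(316.5,229)],.116);print(P*1e3,P.mean(0))
s=state();R=Ro.from_quat(np.roll(s['tool_rot'],-1)).as_matrix();print((R.T@(P.mean(0)-s['tool_pos']))*1e3, np.degrees(np.arctan2(*(P[1]+P[2]-P[0]-P[3])[[1,0]])))
E
```

```text
[[ 483.25343226 -195.87550593  116.        ]
 [ 495.34478993 -193.99288456  116.        ]
 [ 505.61833557 -255.52046789  116.        ]
 [ 492.62957    -257.53421311  116.        ]] [ 0.49421153 -0.22573077  0.116     ]
[  0.69369164   3.68876441 104.0368163 ] 8.830692966243236
```

```bash

python3 -m inch '[{"dx":0.001,"dy":0.004,"dz":0.05,"rx":0,"ry":0,"rz":0},{"dx":0.001,"dy":0.004,"dz":0.1,"rx":0,"ry":0,"rz":0},{"dx":0.001,"dy":0.004,"dz":0.135,"rx":0,"ry":0,"rz":0},{"dx":0.001,"dy":0.004,"dz":0.155,"rx":0,"ry":0,"rz":0},{"dx":0.001,"dy":0.004,"dz":0.159,"rx":0,"ry":0,"rz":0}]'
python3 -m inch '[{"dx":0,"dy":0,"dz":0,"rx":0,"ry":0,"rz":0},{"dx":0,"dy":0,"dz":0,"rx":0,"ry":0,"rz":0},{"dx":0,"dy":0,"dz":0,"rx":0,"ry":0,"rz":0},{"dx":0,"dy":0,"dz":0,"rx":0,"ry":0,"rz":0},{"dx":0,"dy":0,"dz":0,"rx":0,"ry":0,"rz":0}]' -1
python3 -m inch '[{"dx":0,"dy":0,"dz":0,"rx":0,"ry":0,"rz":0},{"dx":0,"dy":0,"dz":0,"rx":0,"ry":0,"rz":0}]'
```

```text
time: 10.8
tool_pos: [0.4934, -0.2244, 0.0893]
tool_rot: [-0.002, 0.65, 0.76, -0.0]
contact_force: [-0.9, -0.5, 0.6]
gripper_width: 0.551
grasp_force: 0.0
time: 11.3
tool_pos: [0.4946, -0.2264, 0.0944]
tool_rot: [0.001, 0.65, 0.76, -0.001]
contact_force: [-5.7, -1.2, 4.8]
gripper_width: 0.15
grasp_force: 59.8
time: 11.5
tool_pos: [0.4945, -0.2264, 0.0944]
tool_rot: [0.001, 0.65, 0.76, -0.001]
contact_force: [-5.3, -0.2, 5.0]
gripper_width: 0.153
grasp_force: 59.8
```

```bash

python3 -m inch '[{"dx":0,"dy":-0.002,"dz":-0.002,"rx":0,"ry":0,"rz":0},{"dx":0,"dy":-0.002,"dz":-0.007,"rx":0,"ry":0,"rz":0},{"dx":0,"dy":-0.002,"dz":-0.015,"rx":0,"ry":0,"rz":0},{"dx":0,"dy":-0.002,"dz":-0.03,"rx":0,"ry":0,"rz":0},{"dx":0,"dy":-0.002,"dz":-0.06,"rx":0,"ry":0,"rz":0}]'
python3 -m inch '[{"dx":0,"dy":0,"dz":-0.05,"rx":0,"ry":0,"rz":0},{"dx":0,"dy":0,"dz":-0.1,"rx":0,"ry":0,"rz":0},{"dx":0,"dy":0,"dz":-0.15,"rx":0,"ry":0,"rz":0},{"dx":0,"dy":0,"dz":-0.18,"rx":0,"ry":0,"rz":0},{"dx":0,"dy":0,"dz":-0.18,"rx":0,"ry":0,"rz":0}]'
```

```text
time: 12.0
tool_pos: [0.4918, -0.2248, 0.1392]
tool_rot: [-0.002, 0.65, 0.76, -0.0]
contact_force: [-0.3, 0.3, -1.7]
gripper_width: 0.15
grasp_force: 58.9
time: 12.5
tool_pos: [0.4949, -0.2268, 0.2906]
tool_rot: [0.005, 0.65, 0.76, 0.001]
contact_force: [0.2, -0.6, -2.3]
gripper_width: 0.15
grasp_force: 59.1
```

```bash

for i in 1 2; do python3 -m inch '[{"dx":0.05,"dy":0.015,"dz":0,"rx":0,"ry":0,"rz":0},{"dx":0.11,"dy":0.033,"dz":0,"rx":0,"ry":0,"rz":0},{"dx":0.17,"dy":0.051,"dz":0,"rx":0,"ry":0,"rz":0},{"dx":0.22,"dy":0.067,"dz":0,"rx":0,"ry":0,"rz":0},{"dx":0.257,"dy":0.078,"dz":0,"rx":0,"ry":0,"rz":0}]'; done
for i in 1 2; do python3 -m inch '[{"dx":0,"dy":0,"dz":0,"rx":0,"ry":0,"rz":-0.08},{"dx":0,"dy":0,"dz":0,"rx":0,"ry":0,"rz":-0.16},{"dx":0,"dy":0,"dz":0,"rx":0,"ry":0,"rz":-0.209},{"dx":0,"dy":0,"dz":0,"rx":0,"ry":0,"rz":-0.209}]'; done
python3 -m inch '[{"dx":0,"dy":0,"dz":0,"rx":0,"ry":0,"rz":0},{"dx":0,"dy":0,"dz":0,"rx":0,"ry":0,"rz":0}]'
python3 - <<'E'
from h import *
c=optics.camera_info('wrist');im=optics.grab_frame('wrist');cv2.imwrite('pics/w6.png',im[:,:,::-1])
import pickle;pickle.dump((c,state()),open('w6.pkl','wb'))
for z in(.022,.034):print([(round(d['confidence'],2),[int(x) for x in d['bbox']],rect(c,d['pixels'],z)) for d in nets.outline_of('wrist','rest')])
E
```

```text
time: 13.0
tool_pos: [0.5217, -0.0102, 0.282]
tool_rot: [-0.001, 0.649, 0.761, -0.0]
contact_force: [0.4, -0.3, -2.6]
gripper_width: 0.149
grasp_force: 59.0
time: 13.5
tool_pos: [0.5512, 0.2026, 0.2817]
tool_rot: [-0.001, 0.649, 0.761, -0.001]
contact_force: [0.3, -0.9, -2.4]
gripper_width: 0.149
grasp_force: 59.0
time: 13.9
tool_pos: [0.5514, 0.2, 0.2819]
tool_rot: [-0.001, 0.523, 0.852, -0.001]
contact_force: [0.5, -0.5, -2.8]
gripper_width: 0.148
grasp_force: 59.0
time: 14.3
tool_pos: [0.5518, 0.1997, 0.2828]
tool_rot: [-0.001, 0.385, 0.923, -0.0]
contact_force: [-0.2, -0.3, -1.7]
gripper_width: 0.149
grasp_force: 59.0
time: 14.5
tool_pos: [0.5521, 0.1998, 0.2836]
tool_rot: [-0.0, 0.385, 0.923, -0.0]
contact_force: [0.8, -0.3, -3.0]
gripper_width: 0.147
grasp_force: 59.0
[(0.71, [328, 115, 160, 84], [505.1, 254.6, 212.9, 115.9, 45.2]), (0.69, [486, 232, 24, 57], [810.0, 306.9, 93.4, 25.9, 133.5]), (0.25, [94, 320, 131, 88], [461.4, -290.7, 181.0, 178.9, 6.5])]
[(0.71, [328, 115, 160, 84], [504.9, 254.6, 206.6, 112.4, 45.2]), (0.69, [486, 232, 24, 57], [800.8, 305.3, 90.7, 25.2, 133.5]), (0.25, [94, 320, 131, 88], [462.5, -274.6, 175.6, 173.6, 6.5])]
```

View pics/w6.png

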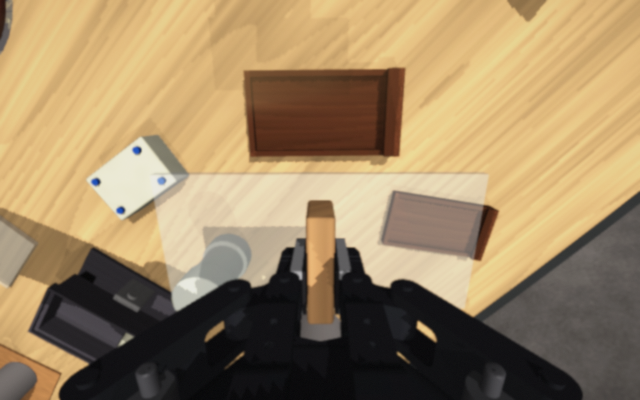

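The rest shows clearly: the left wall corners are at (245,71) and (250,161), and the lip's outer corners at (405,68) and (400,157). The cover is held level, with its edge at row 174 and columns 154–487.

```bash
python3 - <<'E'
from h import *
import pickle;c,s=pickle.load(open('w6.pkl','rb'))
S=plane(c,[(245.5,71),(250,160.5)],.022);L=plane(c,[(405,68),(400,156.5)],.034)
m=(S.mean(0)+L.mean(0))/2;d=L.mean(0)-S.mean(0);print('rest',m,np.hypot(*d[:2]),np.degrees(np.arctan2(d[1],d[0])),np.linalg.norm(S[0]-S[1]),np.linalg.norm(L[0]-L[1]))
R=Ro.from_quat(np.roll(s['tool_rot'],-1)).as_matrix();p=s['tool_pos'];print(p,'tool yaw',np.degrees(np.arctan2(R[1,1],R[0,1])))
print('rest in tool',R.T@(m-p))
im=cv2.imread('pics/w6.png').astype(int)
print(im[150:200,270].sum(1)); print(im[190,140:180].sum(1)); print(im[180,475:500].sum(1))
for z in (.26,.27,.275,.28):
    P=plane(c,[(154,174),(489,174)],z); print(z,((P-p)@R).round(4).tolist(), np.linalg.norm(P[0]-P[1]))
E
```

```text
rest [0.50629071 0.25303934 0.028     ] 0.20890929466523878 46.095459269124284 0.11865313695765214 0.11317530615516269
[0.55213717 0.1998734  0.28378111] tool yaw 44.78662906553503
rest in tool [0.06996253 0.00500484 0.25579813]
[135 150 162 164 169 203 269 334 353 353 358 387 463 521 540 540 538 539
 546 560 567 567 552 550 593 630 644 647 647 647 646 647 645 646 643 639
 635 633 633 633 635 633 633 632 630 630 631 634 635 638]
[674 675 677 676 677 678 680 680 680 681 682 684 688 692 693 692 692 692
 691 689 678 660 625 572 515 470 448 451 464 484 497 507 507 508 508 505
 508 508 515 535]
[622 619 618 615 614 615 614 617 615 616 614 606 590 560 543 540 539 539
 536 534 534 531 532 534 536]
0.26 [[0.0391, -0.1, 0.0238], [0.0391, 0.1015, 0.0238]] 0.20145980993965135
0.27 [[0.0412, -0.0939, 0.0138], [0.0412, 0.0954, 0.0138]] 0.18929865226829576
0.275 [[0.0423, -0.0909, 0.0088], [0.0422, 0.0923, 0.0088]] 0.18321807343261795
0.28 [[0.0433, -0.0879, 0.0038], [0.0433, 0.0892, 0.0038]] 0.1771374945969402
```

```bash

python3 -m inch '[{"dx":0.05,"dy":-0.01,"dz":0,"rx":0.05,"ry":0,"rz":-0.003},{"dx":0.09,"dy":-0.0175,"dz":0.04,"rx":0.1,"ry":0,"rz":-0.003},{"dx":0.09,"dy":-0.0175,"dz":0.1,"rx":0.1,"ry":0,"rz":-0.003},{"dx":0.09,"dy":-0.0175,"dz":0.16,"rx":0.1,"ry":0,"rz":-0.003},{"dx":0.09,"dy":-0.0175,"dz":0.215,"rx":0.1,"ry":0,"rz":-0.003}]'
python3 -m inch '[{"dx":0,"dy":0.0015,"dz":0.01,"rx":0,"ry":0,"rz":0},{"dx":0,"dy":0.003,"dz":0.02,"rx":0,"ry":0,"rz":0},{"dx":0,"dy":0.0045,"dz":0.03,"rx":0,"ry":0,"rz":0},{"dx":0,"dy":0.006,"dz":0.04,"rx":0,"ry":0,"rz":0},{"dx":0,"dy":0.006,"dz":0.04,"rx":0,"ry":0,"rz":0}]'
python3 -m inch '[{"dx":0,"dy":0,"dz":0,"rx":0,"ry":0,"rz":0},{"dx":0,"dy":0,"dz":0,"rx":0,"ry":0,"rz":0}]'
python3 - <<'E'
from h import *
for n in ('side','wrist'):
    im=optics.grab_frame(n);cv2.imwrite(f'pics/{n}7.png',im[:,:,::-1])
s=state();R=Ro.from_quat(np.roll(s['tool_rot'],-1)).as_matrix();print(R.round(3))
e=np.array([np.cos(np.radians(45.3)),np.sin(np.radians(45.3)),0]);d=s['tool_pos']-[.5055,.2535,0];print('along',d@e,'across',d@[-e[1],e[0],0],s['tool_pos'])
a=cv2.imread('pics/wrist7.png');b=cv2.imread('pics/side7.png')
cv2.imwrite('pics/c7.png',np.hstack([cv2.resize(a,(480,300)),cv2.resize(b[100:250,180:340],(320,300),interpolation=2)]))
E
```

```text
time: 15.15
tool_pos: [0.4911, 0.2414, 0.1103]
tool_rot: [-0.029, 0.381, 0.922, -0.069]
contact_force: [-0.1, -0.1, -2.7]
gripper_width: 0.149
grasp_force: 59.0
time: 15.65
tool_pos: [0.4919, 0.2411, 0.0802]
tool_rot: [-0.028, 0.381, 0.922, -0.069]
contact_force: [-0.1, 1.0, -2.5]
gripper_width: 0.147
grasp_force: 59.2
time: 15.85
tool_pos: [0.4922, 0.2413, 0.0808]
tool_rot: [-0.028, 0.381, 0.922, -0.069]
contact_force: [-0.2, 0.7, -2.1]
gripper_width: 0.147
grasp_force: 59.2
[[-0.709  0.698 -0.105]
 [ 0.706  0.701 -0.105]
 [-0.    -0.148 -0.989]]
along -0.01826094465405962 across 0.0009971052607237359 [0.49194661 0.24122149 0.08045775]
```

View pics/c7.png

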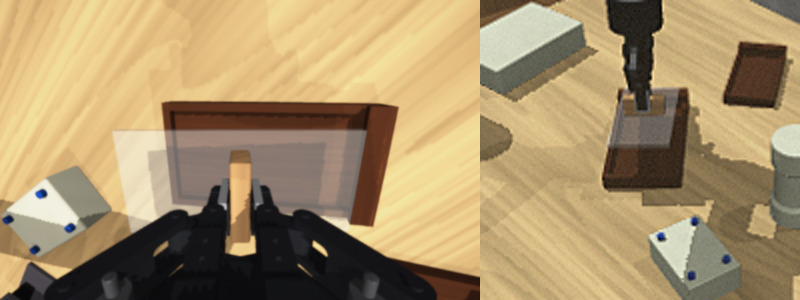

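The cover is tilted with its low end just short of the lip, and it is centred over the recess. I lower it until it touches.

```bash

python3 -m inch '[{"dx":0,"dy":0.002,"dz":0.013,"rx":0,"ry":0,"rz":0},{"dx":0,"dy":0.004,"dz":0.026,"rx":0,"ry":0,"rz":0},{"dx":0,"dy":0.0056,"dz":0.037,"rx":0,"ry":0,"rz":0},{"dx":0,"dy":0.0056,"dz":0.037,"rx":0,"ry":0,"rz":0}]'
python3 -m inch '[{"dx":0,"dy":0.0003,"dz":0.002,"rx":0,"ry":0,"rz":0},{"dx":0,"dy":0.0006,"dz":0.004,"rx":0,"ry":0,"rz":0},{"dx":0,"dy":0.0006,"dz":0.004,"rx":0,"ry":0,"rz":0}]'
python3 -m inch '[{"dx":0,"dy":0.0003,"dz":0.002,"rx":0,"ry":0,"rz":0},{"dx":0,"dy":0.0006,"dz":0.004,"rx":0,"ry":0,"rz":0},{"dx":0,"dy":0.0006,"dz":0.004,"rx":0,"ry":0,"rz":0}]'
```

```text
time: 16.35
tool_pos: [0.4897, 0.2404, 0.0472]
tool_rot: [-0.03, 0.381, 0.922, -0.071]
contact_force: [-0.2, -0.5, -2.3]
gripper_width: 0.153
grasp_force: 59.2
time: 16.65
tool_pos: [0.4917, 0.2411, 0.0467]
tool_rot: [-0.029, 0.381, 0.922, -0.069]
contact_force: [-0.9, -0.3, -1.9]
gripper_width: 0.149
grasp_force: 59.2
time: 16.95
tool_pos: [0.4914, 0.241, 0.0432]
tool_rot: [-0.029, 0.381, 0.922, -0.069]
contact_force: [-0.5, -0.5, -1.3]
gripper_width: 0.148
grasp_force: 59.2
```

```bash

python3 -m inch '[{"dx":0,"dy":0.0003,"dz":0.002,"rx":0,"ry":0,"rz":0},{"dx":0,"dy":0.0003,"dz":0.002,"rx":0,"ry":0,"rz":0},{"dx":0,"dy":0.0003,"dz":0.002,"rx":0,"ry":0,"rz":0}]'
python3 -m inch '[{"dx":0,"dy":0.0003,"dz":0.002,"rx":0,"ry":0,"rz":0},{"dx":0,"dy":0.0003,"dz":0.002,"rx":0,"ry":0,"rz":0},{"dx":0,"dy":0.0003,"dz":0.002,"rx":0,"ry":0,"rz":0}]'
```

```text
time: 17.25
tool_pos: [0.4915, 0.2411, 0.0417]
tool_rot: [-0.029, 0.381, 0.922, -0.069]
contact_force: [0.2, 0.2, -2.3]
gripper_width: 0.15
grasp_force: 59.2
time: 17.55
tool_pos: [0.4917, 0.2411, 0.0405]
tool_rot: [-0.029, 0.381, 0.922, -0.069]
contact_force: [-2.1, -0.9, 1.3]
gripper_width: 0.152
grasp_force: 59.6
```

```bash

python3 -m inch '[{"dx":0,"dy":0.0048,"dz":-0.0020,"rx":0,"ry":0,"rz":0},{"dx":0,"dy":0.0098,"dz":-0.0027,"rx":0,"ry":0,"rz":0},{"dx":0,"dy":0.0148,"dz":-0.0035,"rx":0,"ry":0,"rz":0},{"dx":0,"dy":0.0198,"dz":-0.0042,"rx":0,"ry":0,"rz":0},{"dx":0,"dy":0.0248,"dz":-0.0049,"rx":0,"ry":0,"rz":0}]'
python3 -m inch '[{"dx":0,"dy":0,"dz":0,"rx":0,"ry":0,"rz":0},{"dx":0,"dy":0,"dz":0,"rx":0,"ry":0,"rz":0}]'
```

```text
time: 18.05
tool_pos: [0.506, 0.2557, 0.0409]
tool_rot: [-0.029, 0.381, 0.922, -0.069]
contact_force: [-0.4, 0.8, -0.9]
gripper_width: 0.149
grasp_force: 59.4
time: 18.25
tool_pos: [0.5059, 0.2555, 0.0409]
tool_rot: [-0.029, 0.381, 0.922, -0.069]
contact_force: [0.1, -0.6, -1.8]
gripper_width: 0.149
grasp_force: 59.3
```

```bash

for i in 1 2 3; do python3 -m inch '[{"dx":0,"dy":0.0025,"dz":-0.0003,"rx":0,"ry":0,"rz":0},{"dx":0,"dy":0.0025,"dz":-0.0003,"rx":0,"ry":0,"rz":0}]'; done
```

```text
time: 18.45
tool_pos: [0.5073, 0.2569, 0.041]
tool_rot: [-0.029, 0.381, 0.922, -0.069]
contact_force: [0.1, 0.2, -1.9]
gripper_width: 0.15
grasp_force: 59.2
time: 18.65
tool_pos: [0.5087, 0.2583, 0.0409]
tool_rot: [-0.029, 0.381, 0.922, -0.069]
contact_force: [-0.0, -0.2, -1.2]
gripper_width: 0.15
grasp_force: 59.3
time: 18.85
tool_pos: [0.5089, 0.2583, 0.041]
tool_rot: [-0.03, 0.38, 0.922, -0.072]
contact_force: [-5.6, -6.0, 4.2]
gripper_width: 0.146
grasp_force: 59.8
```

```bash
python3 - <<'E'
import numpy as np
def tcp(phi,cx,cz): return np.array([cx-(93*np.cos(phi)-14.5*np.sin(phi)), cz+93*np.sin(phi)+14.5*np.cos(phi)])
def rows(start,phi0,seq):
    for phi,cx,cz in seq:
        d=tcp(phi,cx,cz)-start; h,dn=d[0],-d[1]
        y=h*np.cos(phi0)+dn*np.sin(phi0); z=-h*np.sin(phi0)+dn*np.cos(phi0)
        print(phi,tcp(phi,cx,cz).round(1),'dy %.4f dz %.4f rx %.4f'%(y/800,z/800,(phi-phi0)/1.5))
rows(np.array([9.,41.]),.15,[(.15,94,12.8),(.12,94,12.8),(.09,94,12.6),(.06,93.7,12.5),(.03,93.5,12.5)])
rows(tcp(.03,93.5,12.5),.03,[(.015,93.5,12.3),(.0,93.5,12),(0,93.5,12)])
E
```

```text
0.15 [ 4.2 41. ] dy -0.0059 dz 0.0009 rx 0.0000
0.12 [ 3.4 38.3] dy -0.0064 dz 0.0043 rx -0.0200
0.09 [ 2.7 35.4] dy -0.0068 dz 0.0081 rx -0.0400
0.06 [ 1.7 32.6] dy -0.0074 dz 0.0118 rx -0.0600
0.03 [ 1.  29.8] dy -0.0078 dz 0.0154 rx -0.0800
0.015 [ 0.7 28.2] dy -0.0003 dz 0.0020 rx -0.0100
0.0 [ 0.5 26.5] dy -0.0005 dz 0.0041 rx -0.0200
0 [ 0.5 26.5] dy -0.0005 dz 0.0041 rx -0.0200
```

```bash

python3 -m inch '[{"dx":0,"dy":-0.0059,"dz":0.0009,"rx":0,"ry":0,"rz":0},{"dx":0,"dy":-0.0064,"dz":0.0043,"rx":-0.02,"ry":0,"rz":0},{"dx":0,"dy":-0.0068,"dz":0.0081,"rx":-0.04,"ry":0,"rz":0},{"dx":0,"dy":-0.0074,"dz":0.0118,"rx":-0.06,"ry":0,"rz":0},{"dx":0,"dy":-0.0078,"dz":0.0154,"rx":-0.08,"ry":0,"rz":0}]'
python3 -m inch '[{"dx":0,"dy":0,"dz":0,"rx":0,"ry":0,"rz":0}]'
python3 -m inch '[{"dx":0,"dy":-0.0003,"dz":0.002,"rx":-0.01,"ry":0,"rz":0},{"dx":0,"dy":-0.0005,"dz":0.004,"rx":-0.02,"ry":0,"rz":0},{"dx":0,"dy":-0.0005,"dz":0.004,"rx":-0.02,"ry":0,"rz":0},{"dx":0,"dy":-0.0005,"dz":0.004,"rx":-0.02,"ry":0,"rz":0}]'
python3 - <<'E'
from h import *
for n in ('wrist','side'):
    im=optics.grab_frame(n);cv2.imwrite(f'pics/{n}8.png',im[:,:,::-1])
a=cv2.imread('pics/wrist8.png');b=cv2.imread('pics/side8.png')
cv2.imwrite('pics/c8.png',np.hstack([cv2.resize(a,(480,300)),cv2.resize(b[100:250,180:340],(320,300),interpolation=2)]))
E
```

```text
time: 19.35
tool_pos: [0.5047, 0.2543, 0.0297]
tool_rot: [-0.005, 0.382, 0.924, -0.013]
contact_force: [0.4, 1.0, -1.2]
gripper_width: 0.147
grasp_force: 59.4
time: 19.45
tool_pos: [0.5042, 0.2539, 0.0297]
tool_rot: [-0.006, 0.382, 0.924, -0.013]
contact_force: [-1.6, -0.9, -1.0]
gripper_width: 0.146
grasp_force: 59.5
time: 19.85
tool_pos: [0.5044, 0.2538, 0.0268]
tool_rot: [0.0, 0.382, 0.924, 0.0]
contact_force: [-0.8, -0.4, 0.5]
gripper_width: 0.149
grasp_force: 59.7
```

View pics/c8.png

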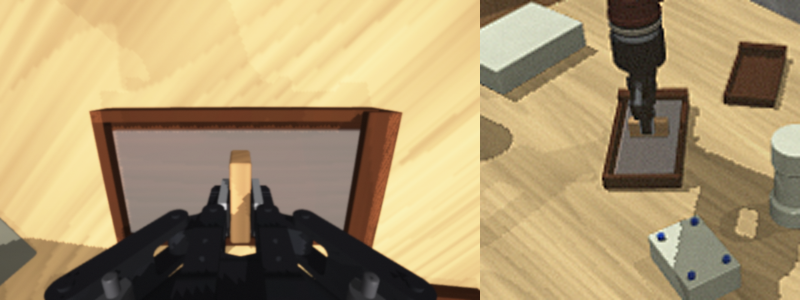

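The cover lies flat in the recess with its end under the lip. I release it, retreat and check.

```bash

python3 -m inch '[{"dx":0,"dy":0,"dz":0,"rx":0,"ry":0,"rz":0},{"dx":0,"dy":0,"dz":0,"rx":0,"ry":0,"rz":0},{"dx":0,"dy":0,"dz":0,"rx":0,"ry":0,"rz":0},{"dx":0,"dy":0,"dz":0,"rx":0,"ry":0,"rz":0},{"dx":0,"dy":0,"dz":0,"rx":0,"ry":0,"rz":0}]' 0.1
python3 -m inch '[{"dx":0,"dy":0,"dz":-0.02,"rx":0,"ry":0,"rz":0},{"dx":0,"dy":0,"dz":-0.06,"rx":0,"ry":0,"rz":0},{"dx":0,"dy":0,"dz":-0.12,"rx":0,"ry":0,"rz":0},{"dx":0,"dy":0,"dz":-0.18,"rx":0,"ry":0,"rz":0},{"dx":0,"dy":0,"dz":-0.22,"rx":0,"ry":0,"rz":0}]'
python3 -m inch '[{"dx":0,"dy":0,"dz":0,"rx":0,"ry":0,"rz":0},{"dx":0,"dy":0,"dz":0,"rx":0,"ry":0,"rz":0}]'
python3 - <<'E'
from h import *
for n in ('wrist','top'):
    im=optics.grab_frame(n);cv2.imwrite(f'pics/{n}9.png',im[:,:,::-1])
a=cv2.imread('pics/wrist9.png');b=cv2.imread('pics/top9.png')
cv2.imwrite('pics/c9.png',np.hstack([cv2.resize(a,(480,300)),cv2.resize(b[140:260,290:418],(320,300),interpolation=2)]))
E
```

```text
time: 20.45
tool_pos: [0.5039, 0.2536, 0.0262]
tool_rot: [-0.0, 0.382, 0.924, -0.0]
contact_force: [-0.3, -0.1, -0.1]
gripper_width: 0.548
grasp_force: 0.0
time: 20.95
tool_pos: [0.5053, 0.2541, 0.2082]
tool_rot: [0.002, 0.382, 0.924, 0.002]
contact_force: [0.7, -0.0, -0.8]
gripper_width: 0.555
grasp_force: 0.0
time: 21.15
tool_pos: [0.5047, 0.2539, 0.2047]
tool_rot: [0.001, 0.382, 0.924, 0.001]
contact_force: [-0.4, 0.5, -0.2]
gripper_width: 0.55
grasp_force: 0.0
```

View pics/c9.png

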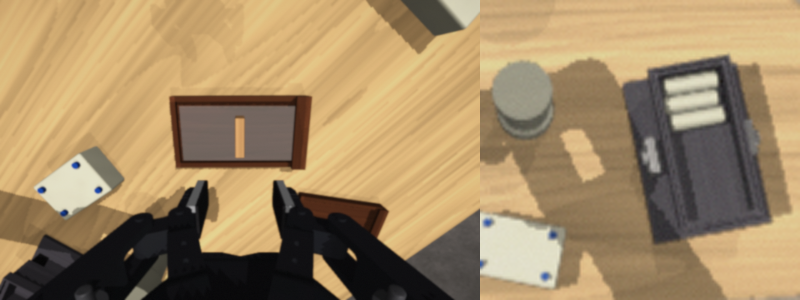

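The cover lies flat and centred in the rest, with its bar at (239,137). The three cores are in the gutter of the level tray, and the bystanders have not moved.

```bash
python3 -c "
from plant import ticket
print(ticket.job_done())"
```

```text
the job is handed in; nothing more can be done
None
```

The job is handed in: the final pictures show all three cores in the gutter, the tray eased back to level, the cover flat in the rest under its lip, and the model and mould where they were. The bucket was out of frame in those last pictures, and no verdict came back.

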